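Draw a spring out to its test length and hold it for the reading

ROBOT

A 6-joint arm with a two-finger parallel gripper is mounted at the origin on the work surface. World frame = base frame: x ahead of the robot, y to its left, z up, the work surface at z = 0. Lengths are in mm, angles in rad, forces in N, time in s.
With the tool pointing down it reaches from about 275 to 825 mm from the base axis. Payload 4.9 kg.
Tool frame: the origin (TCP) lies at the very end of the fingers, on their centre line; the grasp point (between the pads) lies 19 mm behind it; z points along the fingers, y is the line along which they close (so a half turn about z gives the same grasp; the last joint's range is limited). The gripper opens to 85 mm and grips with 20 to 120 N. Pads are 22 mm wide; open, the fingers measure 114 mm over their backs; the gripper's body (76 mm by 85 mm) begins 54 mm behind the grasp point. The pads swing forward as they close: fully open they stand 13 mm farther back than shut.
Start: joints at [1.137, 0.326, -0.193, 1.052, 0, 1.437], TCP at [162.425, 525.487, 231.281] pointing down, gripper open.
Joint ranges: [-2.65, 2.65], [-0.97, 1.79], [-1.3, 1.35], [-1.93, 2.1], [-1.47, 1.37], [-3.14, 3.14]. Speed limits (rad/s): [2.57, 2.57, 3.14, 3.14, 3.14, 3.14].

INTERFACE

Orientations are given as [roll, pitch, yaw] about the fixed x, y, z axes, in that order (R = Rz(yaw) Ry(pitch) Rx(roll)).
In Python, from bench import bot, solve_ik, imaging gives the robot as it stands. Calls block until the motion is done:
- bot.move_ptp(position, orientation): joint-space move of the TCP to a pose.
- bot.movel(position, rot=None, max_speed=150, threshold=None): straight line of the TCP; rot=None keeps the orientation; max_speed is the mean speed in mm/s. With threshold (N) it stops when the force on the tool has changed by that much, and returns True; else False.
- bot.move_j(angles): joint-space move.
- bot.grip(opening, effort=None): opening from 0.0 (shut) to 1.0 (fully open); effort is the grip in N (None keeps the last); returns when the fingers have stopped.
- bot.dwell(seconds).
- solve_ik(position, orientation): joint angles nearest the present ones, or None.
- bot.get_state(): the state.
- imaging.capture(name): name is "scene" or "top"; returns the picture (420x560x3 uint8, blue, green, red); there is no depth.
- imaging.camera_model(name): a dict with "K" (3x3 intrinsics, pixels), "position" and "rotation" of the camera in the world. Camera axes: x right, y up, looking along -z (the intrinsics and any distortion apply to the point x, -y, -z); pixel columns grow to the right and rows downward; lengths in mm; the calibration is good to about 2 mm. A picture is of the moment at which its call begins. camera_model takes no time and is no camera call.
A pose or a line that the arm cannot do raises bot.IKError and nothing moves.
- bot.sign_off(): hands the job in; it is judged then, once.
The state is a dict: "t": time; "qpos": joint angles; "joint_velocities": joint speeds; "effort": joint torques, N m; "tcp_pos": TCP position; "orientation": TCP orientation; "contact_force": force on the tool from outside, world axes, zero at the start; "wrist_torque": the same for the moment, N m; "opening": opening from 0.0 (shut) to 1.0 (fully open); "gripper_force": force on a finger pad.
Only numpy, scipy, OpenCV 4.12 (cv2) and the standard library are available. Lean on these libraries where they do the work, as an engineer would, in place of code of your own. Each camera call takes 0.05 s, during which the arm holds its last target. There are 200 camera calls.

TASK

Check the spring on the bench spring tester: turn the park latch knob a quarter turn anticlockwise until it clicks over clear of the carriage, then draw the carriage out by its pull post until its pointer is level with the nose of the index on the rule, without stretching the spring well past it. Keep holding the carriage still at that mark for the gauge to be read: the job finishes while you are still holding it. Do not shift the index, and leave the other things on the bench alone.

Things in the scene. Friction and masses are not known exactly. Their poses are not given: they have to be found in the camera images.
- tester: bench spring tester, fixed: grey base plate 420 x 156 mm, top 18 mm above the bench; along its middle a black dial gauge (57 mm high), the spring and a rail with the carriage. Origin on the bench below mid-travel; own +x is the pull direction, away from the gauge. Plate spans own x -300 to +120 mm, 78 mm to each side. Park latch on its -y side, rule and index on its +y side.
- carriage: carriage 56 x 60 mm, top 52 mm above the bench; slides along own +x up to 100 mm from its home stop, where it starts. Origin at bench level under its centre. The spring pulls it home with 4 N there, 0.6 N more per 10 mm drawn out; let go, it springs back. A pin on an arm on its -y side is blocked by the park latch: until that is turned it moves 1 mm or so.
- pull_post (a point): grip point of the carriage's pull post: upright black round post on the middle of the carriage, 16 mm in diameter with a 20 mm cap, standing 52 to 108 mm above the bench; this point is on its axis at 82 mm. Pull it along own +x.
- pointer (a point): tip of the thin pointer on the carriage's own +y side, 26 mm above the bench, 47 mm from the post's axis and at the same own x as the post; moves with the carriage. Own +x is the pull direction.
- index_mark (a point): tip of the 3 mm wide nose of the steel index, a 14 x 16 mm block on the bar beside the rule; 26 mm above the bench, 3 mm to the +y side of the pointer tip's path; own +x is the pull direction. It marks the test length, 40 to 80 mm out from the pointer's home. It shifts if pushed with over 4 N.
- latch_grip (a point): grip point of the park latch knob, on its upright axis 79 mm above the bench: black bar grip 40 mm (own x) by 11 mm (own y), 60 to 86 mm high, on a 30 mm disc; below it a steel dog points along own +x (the bar's end with a white line), reaching 21 mm. Axis 23 mm to the tester's +x and 60 mm to its -y side of the post at home.
- latch (a joint): angle of the park latch knob, rad: 0 = locked, dog in the way of the carriage's pin; grows anticlockwise seen from above to the stop at 1.57 = clear. A spring detent resists with up to about 0.12 N m, is passed at 0.79 and then draws the knob on to 1.57 by itself, where it stays.
- reflector: bystander: bright metal flash reflector bowl, 130 mm in diameter, 45 mm high, loose on the bench; origin at the centre of its underside
- grip_shell: bystander: open black half shell of a flash grip, 165 x 44 x 22 mm, loose; origin at the centre of its underside, long along own x
- screwdriver: bystander: screwdriver 160 mm long lying along own x, loose
- screw_jar: bystander: small clear jar with a grey lid, 44 mm in diameter, 45 mm high, loose; origin at the centre of its underside

How it is judged (in metres and radians):
On the way, in this order (a step that is already met when the one before it is completed fails the run):
1. the park latch has clicked over and stays clear while the carriage is still home (value of joint latch above 1.4 rad and distance of carriage from where it was at the start of the episode below 0.01 m), for 0.2 s.
2. the carriage is drawn out with its pointer within 4 mm of the index nose (x of pointer in the frame of index_mark between -0.004 and 0.004 m), for 0.5 s.
At the end, for the whole second after the job is handed in: through the last second the gripper holds the carriage (over 3 N, nothing else propping it), still (under 10 mm/s), pointer within 4 mm of the index nose along the pull direction; latch clear (over 1.4 rad); index not shifted (within 3 mm) (all of step 2 and linear speed of carriage below 0.01 m/s and contact force between carriage and the fingers above 3 N and contact force between carriage and reflector below 0.5 N and contact force between carriage and grip_shell below 0.5 N and contact force between carriage and screwdriver below 0.5 N and contact force between carriage and screw_jar below 0.5 N and value of joint latch above 1.4 rad and distance of index_mark from where it was at the start of the episode below 0.003 m); the arm keeps its last pose, push and grip.
It fails at once if the spring is overstretched: the pointer runs more than 15 mm past the index (x of pointer in the frame of index_mark above 0.015 m).
It fails at once if the index is shifted (distance of index_mark from where it was at the start of the episode above 0.004 m).
It fails at once if a bystander is disturbed (moved more than 20 mm) (distance of any of reflector, grip_shell, screwdriver, screw_jar from where it was at the start of the episode above 0.02 m).
It also fails if it takes over 56 s, if anything falls off the work surface, if the arm or the gripper's body presses on something with over 40 N, if the wrist force passes 120 N, or if a joint passes its speed limit or range.

## Working session

There is one attempt and no reset: what is moved stays moved. The work goes in short steps, each a Python script; the robot and the scene stay as the last script left them, time stands still between calls to the robot, and variables do not carry over. Pictures are saved under pics/ and viewed, at most 10 in all, crops included, and the job is handed in when it is done.

```bash
mkdir -p pics; ls
python3 - <<'E'
from bench import bot, imaging
import cv2
for n in("scene","top"):
    cv2.imwrite(f"pics/{n}0.png",imaging.capture(n)); m=imaging.camera_model(n); print(n,m)
print(bot.get_state())
E
```

```text
pics
scene {'K': array([[528.2365199 ,   0.        , 276.15376562],
       [  0.        , 528.2365199 , 202.46792773],
       [  0.        ,   0.        ,   1.        ]]), 'position': array([1016.90659605, -857.8779431 ,  863.00564551]), 'rotation': array([0.84161631, 0.01127335, 0.51964569])}
top {'K': array([[475.61728767,   0.        , 279.3460654 ],
       [  0.        , 475.61728767, 202.2828409 ],
       [  0.        ,   0.        ,   1.        ]]), 'position': array([ 480.66761129, -104.4662924 , 1018.83299777]), 'rotation': array([ 0.0990238 , -0.00879114, -1.59542353])}
{'t': 0.1, 'qpos': array([ 1.13681890e+00,  3.26863929e-01, -1.93468905e-01,  1.05201570e+00,
        5.31856670e-06,  1.43659479e+00]), 'joint_velocities': array([ 0.0007786 , -0.00088432,  0.00201172,  0.00088134, -0.00043089,
       -0.00137141]), 'effort': array([ 1.47620092e-03, -4.44239974e+01,  2.63037425e+01,  7.92373350e-03,
       -1.16240190e-04,  2.95525098e-06]), 'tcp_pos': array([162.18667932, 525.00042504, 230.5890096 ]), 'orientation': array([-3.14005511e+00, -2.12954932e-04,  2.84181660e+00]), 'contact_force': array([-0.53246398,  1.47731032, -0.98472202]), 'wrist_torque': array([-0.01800245,  0.02485668, -0.00091924]), 'gripper_force': 0.0, 'opening': 1.0027880529376731}
```

View pics/top0.png

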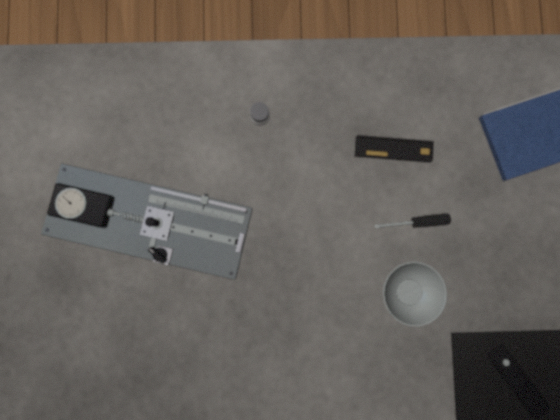

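View pics/scene0.png

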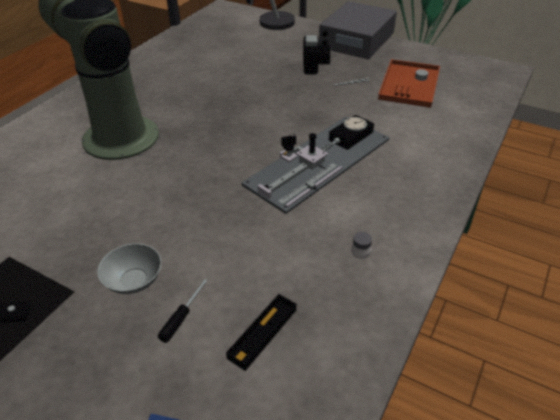

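The top view shows the tester at left: gauge (70,203), post (152,222), latch (160,255), index (205,198), plate corners (64,165), (251,207), (236,277) and (43,235). I'll zoom in on both views.

```bash
cat > h.py <<'E'
import numpy as np, cv2
from scipy.spatial.transform import Rotation as R
from bench import bot, imaging, solve_ik
def ray(n,uv):
    m=imaging.camera_model(n); K=m["K"]
    d=np.array([(uv[0]-K[0,2])/K[0,0],-(uv[1]-K[1,2])/K[1,1],-1])
    return np.array(m["position"]),R.from_euler("xyz",m["rotation"]).as_matrix()@d
def onz(n,uv,z):
    p,d=ray(n,uv); return p+d*(z-p[2])/d[2]
def tri(a,b):
    (p,d),(q,e)=ray("top",a),ray("scene",b)
    s,*_=np.linalg.lstsq(np.c_[d,-e],q-p,rcond=None)
    A,B=p+s[0]*d,q+s[1]*e; return (A+B)/2,np.linalg.norm(A-B)
def crop(n,x0,y0,w,h,s,out,img=None):
    img=imaging.capture(n) if img is None else img
    c=cv2.resize(img[y0:y0+h,x0:x0+w],None,fx=s,fy=s,interpolation=cv2.INTER_CUBIC)
    cv2.imwrite(out,cv2.convertScaleAbs(c,alpha=1.7,beta=10))
E
python3 - <<'E'
from h import *
crop("top",0,0,0,0,1,"x.png",None) if 0 else None
t=cv2.imread("pics/top0.png"); s=cv2.imread("pics/scene0.png")
crop("top",125,170,130,97,6,"pics/topc.png",t)
crop("scene",240,110,155,105,5,"pics/scenec.png",s)
for uv in [(64,165),(251,207),(236,277),(43,235)]: print(onz("top",uv,18))
for uv in [(389,138),(286,206),(244,182)]: print(onz("scene",uv,18))
E
```

```text
[670.222256   339.34833687  18.        ]
[571.27138453 -55.62535444  18.        ]
[425.82559223 -21.70114079  18.        ]
[522.86027266 380.12092167  18.        ]
[679.12854913 342.75628505  18.        ]
[565.73875868 -41.18835285  18.        ]
[429.9864284  -13.85288255  18.        ]
```

View pics/topc.png

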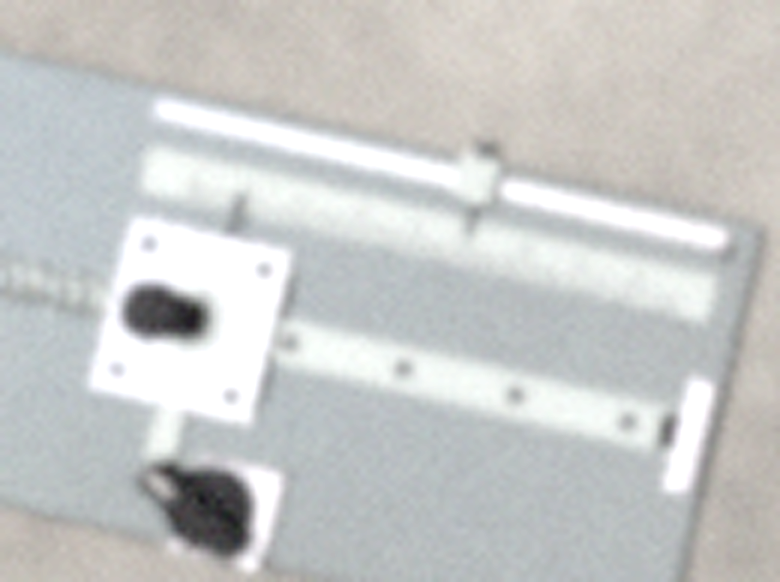

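View pics/scenec.png

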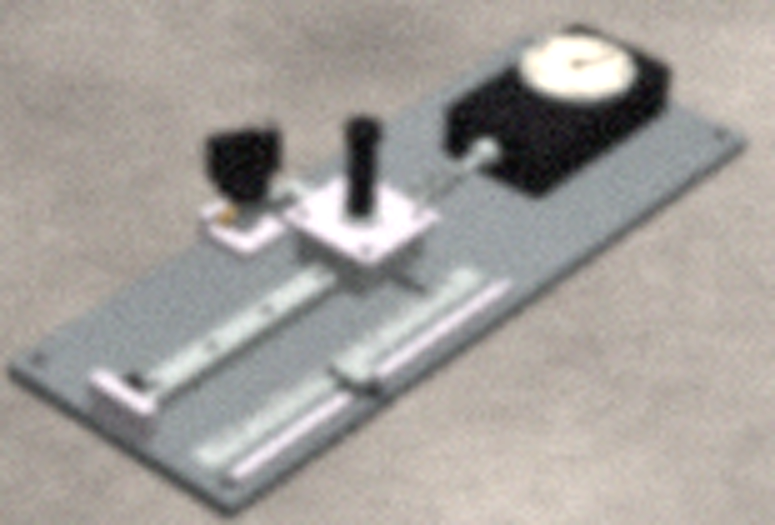

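Top crop: carriage corners (133,217), (293,255), (250,424), (90,388); pointer tip (240,197); index nose (468,236); white-line end of the latch bar (140,467) and disc around (210,515). I'll compute the poses and look closer at the latch.

```bash
cat >> h.py <<'E'
def T(c): return ((c[0]+.5)/6-.5+125,(c[1]+.5)/6-.5+170)
def S(c): return ((c[0]+.5)/5-.5+240,(c[1]+.5)/5-.5+110)
def proj(n,P):
    m=imaging.camera_model(n); q=R.from_euler("xyz",m["rotation"]).as_matrix().T@(np.array(P)-m["position"])
    K=m["K"]; return np.array([K[0,2]+K[0,0]*q[0]/-q[2],K[1,2]+K[1,1]*q[1]/q[2]])
E
python3 - <<'E'
from h import *
np.set_printoptions(precision=1,suppress=True)
t=np.mean([imaging.capture("top").astype(float) for _ in range(8)],0).astype(np.uint8)
s=np.mean([imaging.capture("scene").astype(float) for _ in range(8)],0).astype(np.uint8)
cv2.imwrite("pics/t1.png",t);cv2.imwrite("pics/s1.png",s)
c=np.array([onz("top",T(p),52) for p in [(133,217),(293,255),(250,424),(90,388)]]); print(c, c.mean(0))
d=c[1]-c[0]+c[2]-c[3]; print("yaw carriage",np.arctan2(d[1],d[0]))
cs=np.array([onz("scene",S(p),52) for p in [(285,213),(438,215),(370,262)]]); print("scene carr",cs,(cs[0]+cs[1])/2)
a,b=onz("top",T((155,108)),26),onz("top",T((730,240)),26); print("bar yaw",np.arctan2(*(b-a)[1::-1]))
print("plate",tri((251,207),S((233,515))),tri((236,277),S((8,372))))
yaw=np.arctan2(d[1],d[0]); u=np.array([np.cos(yaw),np.sin(yaw),0]); v=np.array([-u[1],u[0],0])
P=c.mean(0); P[2]=82
for z in(52,108): print("post",z,(proj("top",[*P[:2],z])-[125,170])*6,(proj("scene",[*P[:2],z])-[240,110])*5)
pt,ix=onz("top",T((240,197)),26),onz("top",T((468,236)),26)
print("ptr,idx",pt,ix,(ix-pt)@u,(ix-pt)@v,(pt-P)@u,(pt-P)@v, "scene ptr",onz("scene",S((425,290)),26))
L=P+23*u-60*v; print("latch",L,[((proj("top",[*L[:2],z])-[125,170])*6,(proj("scene",[*L[:2],z])-[240,110])*5) for z in(60,86)])
A=cv2.resize(t[238:270,140:180],None,fx=10,fy=10,interpolation=cv2.INTER_CUBIC)
B=cv2.resize(s[130:162,275:315],None,fx=10,fy=10,interpolation=cv2.INTER_CUBIC)
cv2.imwrite("pics/l.png",cv2.convertScaleAbs(np.hstack([A,B]),alpha=2,beta=10))
E
```

```text
[[575.8 154.8  52. ]
 [561.6 100.6  52. ]
 [504.8 115.3  52. ]
 [518.2 169.1  52. ]] [540.1 135.   52. ]
yaw carriage -1.8215788019748491
scene carr [[507.7 119.9  52. ]
 [577.4 156.4  52. ]
 [564.7 104.   52. ]] [542.5 138.2  52. ]
bar yaw -1.8208978785834415
plate (array([572.7, -54.7,  10.5]), np.float64(1.8748596694928827)) (array([425.9, -21.3,  15.2]), np.float64(0.554157187206057))
post 52 [189.  318.2] [352.3 213.9]
post 108 [145.4 308.5] [355.9 123.4]
ptr,idx [584.5 124.6  26. ] [568.9  45.3  26. ] 80.67297130450669 4.612149745252568 -0.9514936680623247 45.589214497087816 scene ptr [585.5 127.4  26. ]
latch [476.3 127.6  82. ] [(array([205.1, 507.7]), array([236.8, 173.5])), (array([185.7, 508.6]), array([236.9, 132. ]))]
```

View pics/l.png

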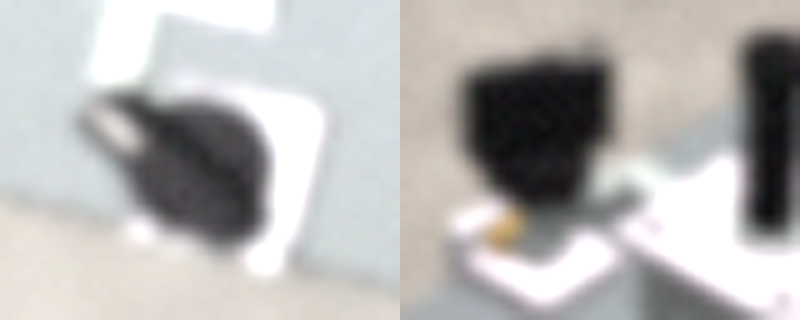

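The zoom (10x; left panel top view, right panel scene) shows the bar running from its white-line end near (88,108) through about (158,169). Its yaw is about 0.82 rad, roughly 152° in the tester frame. Next I'll grasp and turn the latch.

```bash
cat >> h.py <<'E'
YAW=-1.821; u=np.array([np.cos(YAW),np.sin(YAW),0]); v=np.array([-u[1],u[0],0])
POST=np.array([541.2,136.4,82]); LATCH=POST+23*u-60*v
E
python3 - <<'E'
from h import *
np.set_printoptions(precision=2,suppress=True)
f=lambda p:onz("top",(140+(p[0]+.5)/10-.5,238+(p[1]+.5)/10-.5),86)
for a,b in [((88,108),(158,169)),((95,103),(140,150))]:
    d=f(b)-f(a); print("bar yaw",np.arctan2(-d[1],-d[0]))
b=.82
P=lambda z:[LATCH[0],LATCH[1],z]
print(LATCH,[solve_ik(P(64),[np.pi,0,b+k]) for k in(0,1.57)])
bot.grip(.4,40)
bot.move_ptp(P(130),[np.pi,0,b])
print(bot.movel(P(65),max_speed=60,threshold=8))
s=bot.get_state(); print(s["t"],s["tcp_pos"],s["contact_force"])
bot.grip(0,40)
s=bot.get_state(); print(s["t"],s["opening"],s["gripper_force"],s["contact_force"],s["wrist_torque"])
E
```

```text
bar yaw 0.8420541516432358
bar yaw 0.7540316287774276
[477.37 128.97  82.  ] [array([ 0.11,  0.41, -0.56,  0.6 ,  0.  ,  2.44]), array([ 0.11,  0.41, -0.56,  0.6 ,  0.  ,  0.87])]
False
4.5583 [477.77 129.02  65.37] [ 0.6  -0.01  0.24]
4.8833 0.11660070840460575 42.71043598651886 [ 2.33 -5.65  0.2 ] [-0.69 -0.37  0.05]
```

Run:
```python
from h import *
np.set_printoptions(precision=2,suppress=True)
P=lambda z:[LATCH[0],LATCH[1],z]
for k in(.5,1.0,1.5):
    bot.move_ptp(P(65),[np.pi,0,.82+k])
    s=bot.get_state(); print(s["t"],s["orientation"][2],s["contact_force"],s["wrist_torque"],s["opening"])
bot.grip(.4)
bot.movel(P(150),max_speed=120)
bot.move_ptp([400,-60,250],[np.pi,0,2.89])
s=bot.get_state();print(s["t"])
t=imaging.capture("top");cv2.imwrite("pics/t2.png",t)
crop("top",125,170,130,97,6,"pics/t2c.png",t)
```

```text
5.4333 1.3173439533608962 [ 2.16 -5.86  5.74] [-0.89 -0.05  0.04] 0.11817149224589837
5.9833 1.8179390274389848 [-1.06 -5.44  7.54] [-1.04  0.31  0.09] 0.1187570109396242
6.5333 2.317826854413562 [-0.88 -6.98  9.51] [-1.29  0.62  0.09] 0.11576860318601825
8.7083
```

View pics/t2c.png

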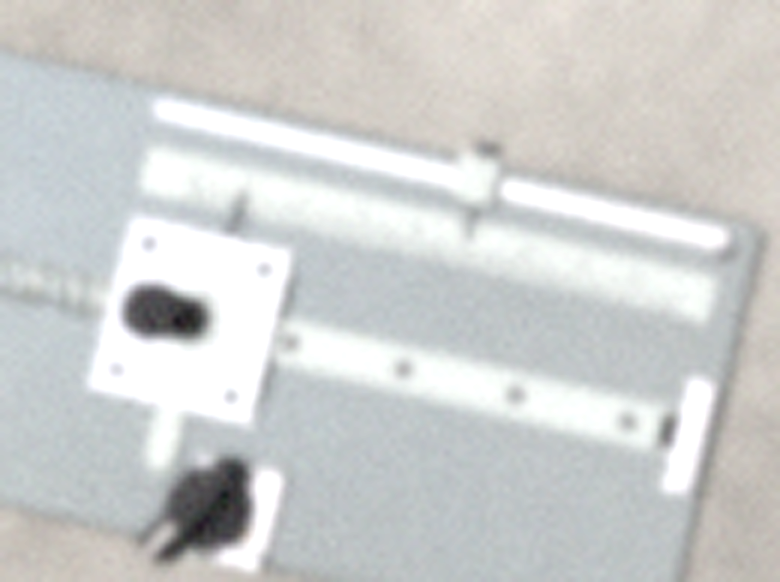

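The white-line end now points to the lower left at (150,540), so the latch has clicked over, and the carriage is still home. Next I'll grasp the post and draw it out.

Run:
```python
from h import *
np.set_printoptions(precision=2,suppress=True)
Q=lambda d,z:list(POST[:2]+d*u[:2])+[z]
rot=[np.pi,0,YAW+1.5*np.pi]
rot[2]=(rot[2]+np.pi)%(2*np.pi)-np.pi; print(rot)
bot.grip(.5,60)
bot.move_ptp(Q(0,175),rot)
print(bot.movel(Q(0,63),max_speed=80,threshold=8))
bot.grip(0,60)
s=bot.get_state();print(s["t"],s["tcp_pos"],s["opening"],s["gripper_force"],s["contact_force"])
bot.movel(Q(70,63),max_speed=40,threshold=30)
s=bot.get_state();print(s["t"],s["tcp_pos"],(s["tcp_pos"]-POST)@u,s["contact_force"],s["contact_force"]@u)
t=imaging.capture("top");c=imaging.capture("scene");cv2.imwrite("pics/s3.png",c);cv2.imwrite("pics/t3.png",t)
A=cv2.resize(t[180:235,180:245],None,fx=6,fy=6,interpolation=cv2.INTER_CUBIC)
B=cv2.resize(c[150:205,280:345],None,fx=6,fy=6,interpolation=cv2.INTER_CUBIC)
cv2.imwrite("pics/m3.png",cv2.convertScaleAbs(np.hstack([A,B]),alpha=1.8,beta=10))
```

```text
[3.141592653589793, 0, 2.89138898038469]
False
11.925 [540.99 134.16  63.55] 0.18916287014042912 58.17644365131855 [-2.58 -6.34  5.14]
13.825 [524.76  71.09  63.58] 67.35154629806968 [1.09 8.54 3.67] -8.542678766065345
```

View pics/m3.png

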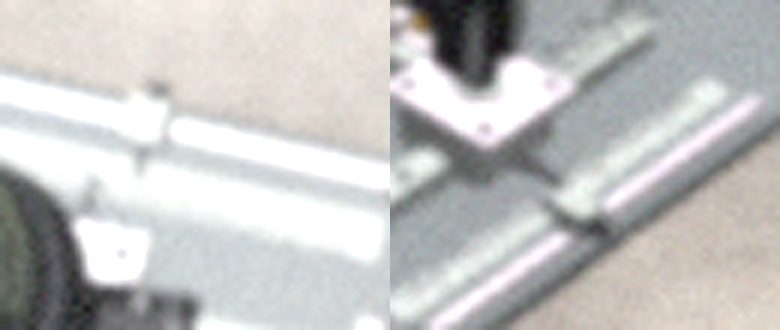

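Pointer tip at left-panel (95,180), nose tip at (139,168). In the scene panel the pointer runs to about (560,183), meeting the index block. I'll measure the gap along the pull direction.

Run:
```python
from h import *
np.set_printoptions(precision=2,suppress=True)
g=lambda n,p,x0,y0:onz(n,(x0+(p[0]+.5)/6-.5,y0+(p[1]+.5)/6-.5),26)
a,b=g("top",(95,180),180,180),g("top",(139,168),180,180)
print(a,b,(b-a)@u,(b-a)@v)
A=onz("top",T((240,197)),26);print("travel so far",(a-A)@u)
# refine: profiles along u at v-lines through pointer (tip-3mm) and nose (tip+2mm)
def prof(img,base,dv):
    xs=np.arange(-12,12.01,.5)
    pts=np.array([proj("top",base+x*u+dv*v) for x in xs],np.float32)
    p=cv2.remap(cv2.cvtColor(img,cv2.COLOR_BGR2GRAY).astype(np.float32),pts[:,:1],pts[:,1:],cv2.INTER_LINEAR).ravel()
    w=np.clip(np.median(p)-p-3,0,None)*(np.abs(xs)<6); return (w@xs)/w.sum(), w.max()
t0=cv2.imread("pics/t1.png");t3=cv2.imread("pics/t3.png")
for n,img,base,dvs in[("ptr0",t0,A,(-6,-4,-2,0)),("ptr3",t3,a,(-6,-4,-2,0)),("idx0",t0,b,(0,1,2,3)),("idx3",t3,b,(0,1,2,3))]:
    print(n,[(round((base-POST)@u+r[0],2),round(float(r[1]),1)) for r in[prof(img,base,d) for d in dvs]])
```

```text
[567.89  60.24  26.  ] [571.73  44.89  26.  ] 13.920705564336178 7.5144906465772126
travel so far 66.42459005789254
ptr0 [(np.float64(1.7), 23.2), (np.float64(1.48), 25.9), (np.float64(1.37), 26.2), (np.float64(1.32), 22.1)]
ptr3 [(np.float64(66.65), 17.9), (np.float64(66.99), 20.0), (np.float64(67.28), 21.7), (np.float64(66.97), 15.3)]
idx0 [(np.float64(81.2), 26.0), (np.float64(81.14), 25.2), (np.float64(81.04), 25.2), (np.float64(81.08), 22.7)]
idx3 [(np.float64(81.32), 26.5), (np.float64(81.28), 26.2), (np.float64(81.14), 26.6), (np.float64(81.09), 24.1)]
```

The pointer needs about 14.1 mm more. Moving on.

Run:
```python
from h import *
np.set_printoptions(precision=2,suppress=True)
Q=lambda d,z:list(POST[:2]+d*u[:2])+[z]
bot.movel(Q(84.2,63),max_speed=25)
bot.dwell(.4)
s=bot.get_state();print(s["t"],s["tcp_pos"],(s["tcp_pos"]-POST)@u,s["contact_force"]@u,s["gripper_force"])
t=imaging.capture("top");c=imaging.capture("scene");cv2.imwrite("pics/s4.png",c);cv2.imwrite("pics/t4.png",t)
A=cv2.resize(t[180:235,180:245],None,fx=6,fy=6,interpolation=cv2.INTER_CUBIC)
B=cv2.resize(c[150:205,280:345],None,fx=6,fy=6,interpolation=cv2.INTER_CUBIC)
cv2.imwrite("pics/m4.png",cv2.convertScaleAbs(np.hstack([A,B]),alpha=1.8,beta=10))
```

```text
15.0417 [521.27  57.59  63.55] 81.2928174897799 -8.425107186114897 58.418782129883766
```

View pics/m4.png

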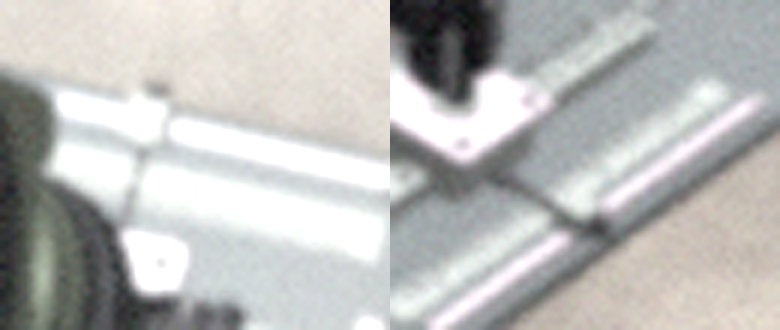

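The pointer and index nose form one straight line from (130,215) to (142,150) in the top view, and they meet in the scene view. The carriage is held and still, so I'm handing in.

Run:
```python
from bench import bot
bot.dwell(.4); print(bot.sign_off())
```

```text
the job is handed in; nothing more can be done
None
```

I turned the latch clear, drew the carriage out until its pointer lined up with the index nose (to about 0.5 mm by camera), and handed the job in at about 15.5 s with the gripper still holding it; sign-off returned no verdict.

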